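# Free a filter cartridge from its sprung holder

## Robot

A 6-joint arm with a two-finger parallel gripper is mounted at the origin on a cart in front of the work surface, level with it; the furniture and walls round the work are solid. World frame = base frame: x ahead of the robot, y to its left, z up, the work surface at z = 0. Lengths are in m, angles in degrees, forces in N, time in s.
With the tool pointing down it reaches from about 0.3 to 0.75 m from the base axis. Payload 8.5 kg.
Tool frame: the origin (TCP) lies at the very end of the fingers, on their centre line; the grasp point (between the pads) lies 19 mm behind it (grip_depth is the distance from the TCP to the grasp point, in m); z points along the fingers, y is the direction in which the jaws open and shut (so a half turn about z gives the same grasp; the last joint's range is limited). The gripper opens to 85 mm and grips with 20 to 120 N. Pads are 22 mm wide; open, the fingers measure 114 mm over their backs; the gripper's body (76 mm by 85 mm) begins 54 mm behind the grasp point. The pads swing forward as they close: fully open they stand 13 mm farther back than shut.
Start: joints at [-81.148, 21.807, 74.336, -0, 83.858, -12.336], TCP at [0.199, -0.513, 0.231] pointing down, gripper open.
Joint ranges: [-178.18, 178.18], [-50.72, 133.34], [12.68, 142.11], [-81.47, 261.47], [9.98, 163.14], [-165.26, 165.26]. Speed limits (degrees/s): [136.94, 136.94, 180, 180, 180, 180].

## Interface

Orientations are given as a 3x3 rotation matrix whose columns are the frame's x, y, z axes.
In Python, from rig import observe, get_image, close_job, silhouettes, grip_depth gives the robot as it stands. The module is installed in compiled form; this text tells all that it offers.
- The arm moves only by the shell command python3 -m crank 'ROWS' [FORCE]. ROWS is a JSON object of lists of equal length, an entry for each row: "slide": the shift along the tool's x, y, z in m, a list of three; "roll": the turn about the tool's z in rad; "grip": the finger opening in m, from 0 to 0.0854. A call has exactly 8 rows; each row is the pose to reach, as a shift and turn from the pose commanded when the call began, along the tool's axes at that moment; what a row does not reach only later rows make up. A row lasts 1/10 s, in which the tool goes at most 50 mm and 8.59 degrees, less where a joint would pass 70% of its speed; a pose out of reach is approached as far as the arm can. A call with a gripper value outside its range is refused whole. The fingers move at their own pace and stop on an object; FORCE is the grip in N (left out, the last holds). Time passes only in rows, so rows that repeat a pose let the fingers close, or fill a call up. It gives the time, the measured TCP pose, the force and the opening at its end, in the units of the state.
- observe(): the state, without advancing time (a new reading comes with each control period).
- get_image(name): name is "scene" or "top" or "wrist"; returns a dict with "frame" (384x512x3 uint8, red, green, blue), "fx", "fy", "cx", "cy" (pixels), "xyz" and "rotation" of the camera in the world. Camera axes: x right, y down, z forward; pixel columns grow to the right and rows downward; lengths in m; the calibration is good to about 2 mm. A picture is of the moment at which its call begins. There is no depth.
- close_job(): hands the job in, once; it reports no verdict.
Trained networks look in a picture, given as the dict that the camera call returned (one of the last four; its "shot" number tells which), for a name from the list of things; names that differ only in an ending like _2 or _b are one class to them, and where a whole thing is asked for, a point or a joint stands for the part that bears it (a point fixed in the world has none). Each returns a list of dicts, best first, with "confidence" (0 to 1); they miss things now and then, are a little off and sometimes report something else, mostly with a low value. They report only what shows in the picture. A call takes as long as a camera call.
- silhouettes(target, picture): "pixels" (384x512 bool, what is visible of it) and "box" ([centre column, centre row, width, height] in pixels, round what is visible of it).
The state is a dict: "time_s": time; "q": joint angles; "qvel": joint speeds; "joint_efforts": joint torques, N m; "position": TCP position; "tool_rot": TCP orientation; "ft_force": force on the tool from outside, world axes, zero at the start; "wrist_torque": the same for the moment, N m; "grip_width": finger opening in m.
Only numpy, scipy, OpenCV 4.12 (cv2) and the standard library are available. Lean on these libraries where they do the work, as an engineer would, in place of code of your own. Each camera call takes 0.05 s, during which the arm holds its last target.

## Task

Take the white filter cartridge out of its holder and lay it flat, right way up, in the grey tray. Its toe is hooked under the red retaining lip: slide it back by its fin against the sprung plunger until you feel the spring take up and the toe is clear of the lip, then tilt the toe end up over the lip with the heel still down in the hood, and only then draw it out. Work gently, never forcing the cartridge against the holder with more than 14 N, set it down softly, and leave everything round about where it stands.

Things in the scene. Friction and masses are not known exactly. Their poses are not given: they have to be found in the camera images.
- cartridge: White block 72 (x) x 36 (y) x 24 (z) mm with blue toe, heel and grip fin; 0.13 to 0.23 kg. Origin: centre of the block's underside; x points along it to the toe, z up. Toe and heel are tongues 24 mm wide, 6 mm thick, level with the underside. It lies flat on the holder's floor, along the holder's x
- fin (a point): Middle of the grip area of the fin, cartridge x=0, y=0, z=48 mm. Fin: 10 mm thick (x), 30 mm wide (y), from z=24 (top of the block) to z=63 mm. Take it by its two broad faces (fingers closing along the cartridge's x): this holds best against tilting
- toe (a point): Underside of the toe's tip, cartridge x=65.5, y=0, z=0 mm; the toe runs from x=36 to x=65.5 mm
- heel (a point): Underside of the heel's end, cartridge x=-82, y=0, z=0 mm; the heel runs from x=-36 to x=-82 mm, its end rounded about a cross axis at x=-79, z=3 mm, the best point to tilt about
- holder: Fixed grey bed, 246 x 86 mm; origin under it at the tabletop, x along it to the lip, z up. A black liner on it is the cartridge's floor (z=10 mm), with side guides 1.5 mm off. On it a dark steel retainer (red lip at one end, hood with sprung plunger at the other) is set anywhere within 11 mm either way along x, differently each time; this is not measured: feel for it. Good for 14 N at most
- lip_mid (a point): Lower edge of the red lip if the retainer were at its middle setting: holder x=51, z=20 mm. The lip runs from there 31 mm on along x, 8 mm thick (top at z=28 mm), to an end wall 12 mm thick, as high. The toe lies 2 to 27 mm deep under it. The toe is over the lip at about 8 degrees of tilt; 11 is good, beyond 13 the heel jams in the hood
- plunger_mid (a point): Face of the sprung plunger at the middle setting: holder x=-96.3, z=15 mm. It moves with the lip: at any setting the toe comes clear when the heel has pressed the plunger in 1 mm (7 N). It starts at 2 N and grows 5 N per mm (6 mm travel), so 9 to 12 N leaves the toe about 0.7 mm clear. Floor friction adds up to 3 N. Keep the push while the toe rises
- hood_mid (a point): Middle of the lower edge of the hood's mouth at the middle setting: holder x=-61.5, z=25 mm. The hood's roof covers the heel and is 7 mm thick; the heel can leave only along the cartridge's own length. Once tilted, draw the cartridge out toe first along its own sloping x by 40 mm or more, then lift
- tray: Fixed grey open tray, 200 (x) x 100 (y) x 14 (z) mm outside, walls and floor 4 mm thick. Origin: centre of its underside; x along its length, z up
- beaker_50: small clear beaker, 50 mm wide, 59 mm high (bystander); origin at the middle of its underside
- tip_box_b: blue pipette tip box with a clear lid, 89x122x77 mm (bystander); origin at the middle of its underside
- filter_pack: small white and green carton, 48x80x30 mm (bystander); origin at the middle of its underside
- seal_jar: small white jar with a red lid, 44 mm wide, 42 mm high (bystander); origin at the middle of its underside
- tape_roll: roll of yellow tape lying flat, 67 mm across, 19 mm high (bystander); origin at the middle of its underside

How it is judged (in metres and radians):
On the way:
1. the toe is up over the lip (more than 18 mm above the holder's floor) while the heel is still down in the hood (end less than 10 mm above the floor) (z of toe in the frame of holder above 0.028 m and z of heel in the frame of holder below 0.02 m and x of heel in the frame of holder below -0.06 m), for 0.05 s.
At the end, for the whole second after the job is handed in: The cartridge lies at rest in the tray, right way up and flat on its floor (within 3.4 degrees, underside within 4 mm of the tray's floor), its middle within 40 mm along and 35 mm across of the tray's middle (x of cartridge in the frame of tray between -0.04 and 0.04 m and y of cartridge in the frame of tray between -0.035 and 0.035 m and z of cartridge in the frame of tray below 0.008 m and angle between cartridge's own z axis and vertical below 0.06 rad and linear speed of cartridge below 0.02 m/s); the robot touches nothing.
It fails at once if the cartridge is forced against the lip, the plunger or the hood with more than 14.5 N (contact force between cartridge and holder above 14.5 N).
It fails at once if the gripper or arm presses on the holder with more than 20 N (contact force between any of the fingers, the arm and holder above 20 N).
It fails at once if the cartridge is let fall (moves faster than 0.35 m/s, a drop of more than 6 mm, with the fingers off it) or is pressed into the tray with more than 60 N ((linear speed of cartridge above 0.35 m/s and contact force between the fingers and cartridge below 0.1 N) or contact force between cartridge and tray above 60 N).
It fails at once if a bystander is moved by more than 20 mm (distance of any of beaker_50, tip_box_b, filter_pack, seal_jar, tape_roll from where it was at the start of the episode above 0.02 m).
It also fails if it takes over 64 s, if anything falls off the work surface, if the arm or the gripper's body presses on something with over 40 N, if the wrist force passes 120 N, or if a joint passes its speed limit or range.

## Working session

There is one attempt and no reset: what is moved stays moved. The work goes in short steps, Python scripts to look and compute and a shell command to move; the robot and the scene stay as the last step left them, time stands still between calls to the robot, and variables do not carry over. Pictures are saved under pics/ and viewed, and the job is handed in when it is done.

```bash
mkdir -p pics; ls; python3 - <<'E'
from rig import *
import cv2,numpy as np
print(grip_depth); s=observe(); print({k:np.round(v,3).tolist() for k,v in s.items()})
for n in ["scene","top","wrist"]:
    p=get_image(n); cv2.imwrite(f"pics/{n}0.png",p["frame"][:,:,::-1]); print(n,p["shot"],p["fx"],p["fy"],p["cx"],p["cy"],np.round(p["xyz"],4).tolist(),np.round(p["rotation"],4).tolist())
E
```

```text
pics
0.0187
{'time_s': 0.0, 'q': [-81.149, 21.844, 74.386, 0.001, 83.858, -12.336], 'qvel': [0.044, 0.038, 0.011, -0.03, 0.007, 0.102], 'joint_efforts': [-0.003, -44.845, -23.128, -0.0, 0.005, -0.0], 'position': [0.199, -0.513, 0.231], 'tool_rot': [[0.932, 0.361, -0.0], [0.361, -0.932, 0.002], [0.0, -0.001, -1.0]], 'ft_force': [0.46, -0.237, 0.084], 'wrist_torque': [-0.017, -0.017, 0.02], 'grip_width': 0.085}
scene 1 444.62677874610915 444.62677874610915 261.4014637140675 185.24195422770896 [0.0243, 0.4576, 0.9322] [[-0.599, -0.6359, 0.4866], [-0.8005, 0.462, -0.3817], [0.0179, -0.6182, -0.7858]]
top 2 459.1024352769776 459.1024352769776 255.32609750247076 188.53069911125667 [0.3995, 0.0491, 1.1152] [[0.0041, -0.9839, 0.1785], [-0.9997, -0.0084, -0.0235], [0.0246, -0.1784, -0.9837]]
wrist 3 319.1888535287042 319.1888535287042 253.593114491673 188.3264707898243 [0.2626, -0.4882, 0.372] [[0.3609, -0.8976, -0.253], [-0.9326, -0.3476, -0.0971], [-0.0008, 0.271, -0.9626]]
```

View pics/scene0.png

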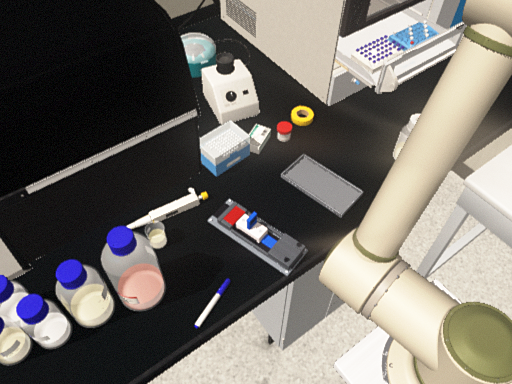

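View pics/top0.png

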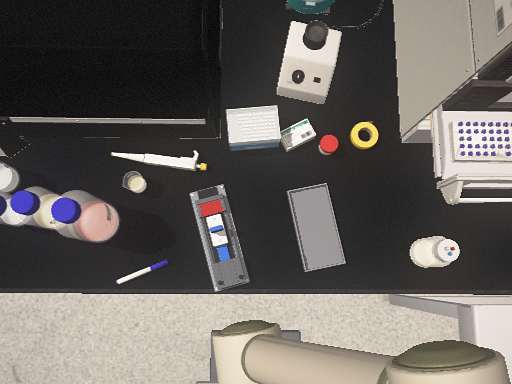

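View pics/wrist0.png

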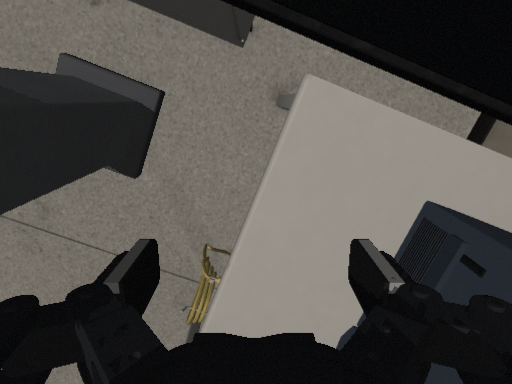

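```bash
cat > h.py <<'E'
from rig import *
import cv2,numpy as np
from scipy.optimize import minimize
def proj(p,P):
    R=np.array(p["rotation"]);c=(np.atleast_2d(P)-np.array(p["xyz"]))@R
    return np.c_[p["fx"]*c[:,0]/c[:,2]+p["cx"],p["fy"]*c[:,1]/c[:,2]+p["cy"]]
def ray(p,uv,z):
    uv=np.atleast_2d(uv);R=np.array(p["rotation"])
    d=np.c_[(uv[:,0]-p["cx"])/p["fx"],(uv[:,1]-p["cy"])/p["fy"],np.ones(len(uv))]@R.T
    o=np.array(p["xyz"]);return o+d*((z-o[2])/d[:,2])[:,None]
def box(L,W,z0,z1,x0=0):
    return np.array([[x0+sx*L/2,sy*W/2,z] for sx in(-1,1) for sy in (-1,1) for z in (z0,z1)])
def pose(P,x,y,a):
    c,s=np.cos(a),np.sin(a);return P@np.array([[c,s,0],[-s,c,0],[0,0,1]])+[x,y,0]
def hullmask(uv):
    m=np.zeros((384*4,512*4),np.uint8)
    h=cv2.convexHull((uv*4+1.5).round().astype(np.int32));cv2.fillConvexPoly(m,h,1)
    return cv2.resize(m.astype(np.float32),(512,384),interpolation=cv2.INTER_AREA)
def fit(ps,ms,boxes,x0):
    def f(v):
        t=0
        for p,m in zip(ps,ms):
            r=np.zeros((384,512),np.float32)
            for b in boxes: r=np.maximum(r,hullmask(proj(p,pose(b,*v))))
            t+=np.abs(r-m).sum()
        return t
    r=minimize(f,x0,method="Nelder-Mead",options=dict(initial_simplex=np.array([x0]+[np.array(x0)+d for d in np.diag([.01,.01,.08])]),xatol=1e-5,fatol=.01))
    return r.x,r.fun,[m.sum() for m in ms]
E
python3 - <<'E'
from h import *
ps={n:get_image(n) for n in("scene","top")}
out={}
for t in ["holder","tray","cartridge","lip_mid","beaker_50","tip_box_b","filter_pack","seal_jar","tape_roll"]:
    for n,p in ps.items():
        r=silhouettes(t,p)
        print(t,n,[(round(d["confidence"],2),np.round(d["box"]).tolist(),int(d["pixels"].sum())) for d in r[:3]])
        if r: out[t,n]=r[0]["pixels"]
import pickle;pickle.dump((ps,out),open("m.pkl","wb"))
for t,bx,x0 in [("tray",[box(.2,.1,0,.014)],None),("holder",[box(.246,.086,0,.008)],None)]:
    m=[out[t,n].astype(np.float32) for n in ps]; 
    ys,xs=np.nonzero(m[1]);c=ray(ps["top"],[xs.mean(),ys.mean()],.01)[0]
    q=ray(ps["top"],np.c_[xs,ys],.01)[:,:2];w,v=np.linalg.eigh(np.cov(q.T));a=np.arctan2(v[1,1],v[0,1])
    for sel in ([0,1],[1],[0]):
        print(t,sel,fit([list(ps.values())[i] for i in sel],[m[i] for i in sel],bx,[c[0],c[1],a]))
for t in ["beaker_50","tip_box_b","filter_pack","seal_jar","tape_roll"]:
    if (t,"top") in out:
        ys,xs=np.nonzero(out[t,"top"]);print(t,np.round(ray(ps["top"],[xs.mean(),ys.mean()],.03),3))
E
```

```text
holder scene [(0.9, [258.0, 238.0, 93.0, 73.0], 2245)]
holder top [(0.65, [219.0, 239.0, 62.0, 110.0], 2513)]
tray scene [(0.56, [321.0, 185.0, 78.0, 63.0], 2445), (0.24, [258.0, 229.0, 40.0, 32.0], 647)]
tray top [(0.59, [318.0, 226.0, 60.0, 86.0], 3399)]
cartridge scene [(0.87, [256.0, 230.0, 40.0, 27.0], 616)]
cartridge top [(0.82, [219.0, 235.0, 24.0, 47.0], 596)]
lip_mid scene [(0.63, [257.0, 240.0, 105.0, 75.0], 2330)]
lip_mid top [(0.72, [219.0, 238.0, 57.0, 114.0], 2652)]
beaker_50 scene [(0.66, [155.0, 236.0, 21.0, 31.0], 444), (0.32, [224.0, 150.0, 49.0, 54.0], 1944)]
beaker_50 top [(0.69, [136.0, 183.0, 23.0, 21.0], 383)]
tip_box_b scene [(0.6, [223.0, 151.0, 47.0, 56.0], 1861)]
tip_box_b top [(0.7, [253.0, 126.0, 54.0, 45.0], 2112), (0.63, [219.0, 238.0, 58.0, 109.0], 2417)]
filter_pack scene [(0.66, [261.0, 139.0, 19.0, 30.0], 446)]
filter_pack top [(0.92, [300.0, 137.0, 36.0, 31.0], 662)]
seal_jar scene [(0.5, [284.0, 133.0, 11.0, 20.0], 265)]
seal_jar top [(0.88, [329.0, 142.0, 19.0, 21.0], 314)]
tape_roll scene []
tape_roll top [(0.71, [364.0, 134.0, 26.0, 21.0], 450)
[... 177 characters left out ...]
] (array([ 0.5091647 , -0.12316962, -2.92852683]), np.float64(130.6875), [np.float32(3399.0)])
tray [0] (array([ 0.50761189, -0.1235231 , -2.92310962]), np.float64(93.375), [np.float32(2445.0)])
holder [0, 1] (array([ 0.48341397,  0.10948068, -2.86103032]), np.float64(2323.6875), [np.float32(2245.0), np.float32(2513.0)])
holder [1] (array([ 0.48285533,  0.10926019, -2.8663739 ]), np.float64(1233.625), [np.float32(2513.0)])
holder [0] (array([ 0.48111269,  0.10821534, -2.84411655]), np.float64(1103.875), [np.float32(2245.0)])
beaker_50 [[0.61  0.312 0.03 ]]
tip_box_b [[0.749 0.029 0.03 ]]
filter_pack [[ 0.732 -0.08   0.03 ]]
seal_jar [[ 0.708 -0.156  0.03 ]]
tape_roll [[ 0.733 -0.244  0.03 ]]
```

```bash
python3 - <<'E'
from h import *
import pickle
ps,out=pickle.load(open("m.pkl","rb"))
P=[ps["scene"],ps["top"]]
m=[]
for n in("scene","top"):
    a=(out["holder",n]|out["lip_mid",n]|out["cartridge",n]).astype(np.uint8)
    c,_=cv2.findContours(a,0,1);h=cv2.convexHull(np.vstack(c));b=np.zeros_like(a);cv2.fillConvexPoly(b,h,1);m.append(b.astype(np.float32))
for h in(.004,.008):
  for sel in ([0,1],[1],[0]):
    print(h,sel,fit([P[i] for i in sel],[m[i] for i in sel],[box(.246,.086,0,h)],[.482,.109,.28]))
# crops overlay
v=[.482,.109,.28]
r,_,_=fit(P,m,[box(.246,.086,0,.008)],v)
for n,p,c in [("scene",P[0],(190,180,130,110)),("top",P[1],(170,170,190,130))]:
    x,y,w,hh=c;k=5
    im=cv2.resize(p["frame"][y:y+hh,x:x+w,::-1],None,fx=k,fy=k,interpolation=cv2.INTER_CUBIC)[:600,:800]
    raw=im.copy()
    for B,vv in [(box(.246,.086,.008,.008),r),(box(.2,.1,.014,.014),[.5082,-.1233,.223])]:
        q=proj(p,pose(B[[0,2,6,4]],*vv));q=((q-[x,y]+.5)*k).astype(int)
        cv2.polylines(im,[q],True,(0,255,255),1)
    cv2.imwrite(f"pics/{n}1.png",im)
E
```

```text
0.004 [0, 1] (array([0.48253426, 0.1095218 , 0.28033343]), np.float64(512.0), [np.float32(3472.0), np.float32(3906.0)])
0.004 [1] (array([0.48200145, 0.10917836, 0.27215485]), np.float64(200.4375), [np.float32(3906.0)])
0.004 [0] (array([0.4831341 , 0.10933142, 0.27274149]), np.float64(311.4375), [np.float32(3472.0)])
0.008 [0, 1] (array([0.48239721, 0.10941509, 0.27724734]), np.float64(398.375), [np.float32(3472.0), np.float32(3906.0)])
0.008 [1] (array([0.48294938, 0.10880667, 0.27292155]), np.float64(179.875), [np.float32(3906.0)])
0.008 [0] (array([0.48242556, 0.10997113, 0.27871946]), np.float64(221.9375), [np.float32(3472.0)])
```

View pics/top1.png

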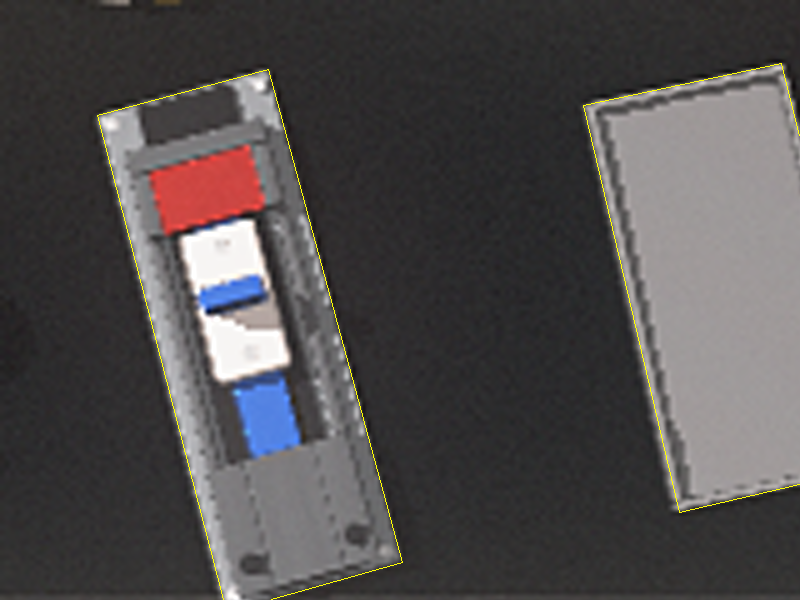

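View pics/scene1.png

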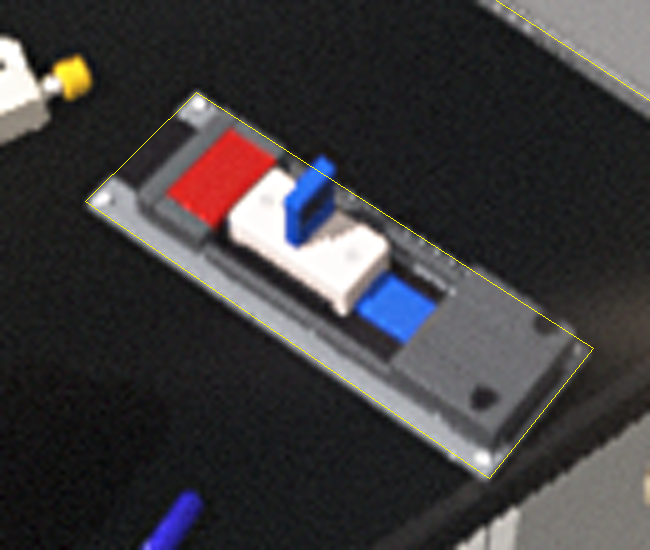

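```bash
python3 - <<'E'
from h import *
import pickle
ps,out=pickle.load(open("m.pkl","rb"))
P=[ps["scene"],ps["top"]]; H=[.4825,.1093,.275]
toH=lambda q:((q[:,:2]-H[:2])@np.array([[np.cos(H[2]),-np.sin(H[2])],[np.sin(H[2]),np.cos(H[2])]]))
fin=[]
for n,p in zip(("scene","top"),P):
    f=p["frame"].astype(int);hsv=cv2.cvtColor(p["frame"],cv2.COLOR_RGB2HSV)
    b=((hsv[...,0]>100)&(hsv[...,0]<130)&(hsv[...,1]>130)&(hsv[...,2]>60)).astype(np.uint8)
    near=cv2.dilate(out["holder",n].astype(np.uint8)|out["cartridge",n].astype(np.uint8),np.ones((7,7)))
    b&=near
    k,l,st,ce=cv2.connectedComponentsWithStats(b)
    print(n,[(i,st[i].tolist(),ce[i].round(1).tolist()) for i in range(1,k)if st[i][4]>8])
    fin.append([(i,l==i,ce[i],st[i][4]) for i in range(1,k) if st[i][4]>8])
    rd=((hsv[...,0]<8)|(hsv[...,0]>172))&(hsv[...,1]>150)&(near>0)
    rd=rd.astype(np.uint8);c,_=cv2.findContours(rd,0,1);c=max(c,key=cv2.contourArea)
    q=toH(ray(p,c[:,0].astype(float),.028));print("red x range",np.percentile(q[:,0],[2,10,30,70,90,98]).round(4))
    wh=(f.min(2)>170)&(near>0)
    ys,xs=np.nonzero(wh);q=toH(ray(p,np.c_[xs,ys],.034));print("white x",np.percentile(q[:,0],[1,5,95,99]).round(4),np.percentile(q[:,1],[2,98]).round(4))
pickle.dump(fin,open("fin.pkl","wb"))
m=[]
for n,F in zip(("scene","top"),fin):
    # fin = component overlapping projection guess
    g=proj(ps[n],pose(np.array([[-0.0,0,.06]]),*H))[0]
    best=min(F,key=lambda t:np.hypot(*(t[2]-g)));print(n,"guess",g,best[0],best[2],best[3]);m.append(best[1].astype(np.float32))
for sel in([0,1],[1],[0]):
    f=lambda v:sum(np.abs(hullmask(proj(P[i],pose(box(.01,.03,.034,.073,0)+[v[0],v[1],0],*H)))-m[i]).sum() for i in sel)
    r=minimize(f,[0,0],method="Nelder-Mead",options=dict(initial_simplex=[[-.01,0],[.01,0],[0,.01]],xatol=1e-5,fatol=.01));print(sel,r.x,r.fun,pose(np.array([[r.x[0],r.x[1],.058]]),*H))
E
```

```text
scene [(1, [247, 211, 10, 18, 105], [251.2, 219.5]), (2, [261, 234, 16, 15, 136], [268.4, 241.0])]
red x range [0.0529 0.0559 0.0565 0.0826 0.085  0.085 ]
white x [-0.1221 -0.1054  0.0996  0.1069] [-0.0162  0.0545]
top [(3, [210, 225, 13, 8, 51], [215.8, 228.2]), (4, [217, 244, 13, 17, 152], [222.9, 252.3])]
red x range [0.0549 0.0555 0.057  0.0832 0.0849 0.0854]
white x [-0.1244 -0.095   0.1085  0.1155] [-0.0403  0.04  ]
scene guess [256.60241003 222.35636096] 1 [251.22857143 219.5047619 ] 105
top guess [217.84251107 234.8326538 ] 3 [215.78431373 228.15686275] 51
[0, 1] [ 0.01627276 -0.00049044] 82.625 [[0.49829449 0.1132468  0.058     ]]
[1] [0.01706055 0.00040039] 34.625 [[0.49881078 0.11431809 0.058     ]]
[0] [ 0.01674276 -0.00089815] 46.5 [[0.49885755 0.11298204 0.058     ]]
```

```bash
python3 -m crank '{"slide":[[0.015,-0.014,0],[0.045,-0.042,0],[0.080,-0.075,0],[0.115,-0.108,0],[0.150,-0.141,0],[0.185,-0.174,0],[0.220,-0.207,0],[0.255,-0.240,0]],"roll":[0,0,0,0,0,0,0,0],"grip":[0.085,0.085,0.085,0.085,0.085,0.085,0.085,0.085]}'
python3 -m crank '{"slide":[[0.035,-0.033,0],[0.070,-0.066,0],[0.105,-0.099,0],[0.140,-0.132,0],[0.175,-0.165,0],[0.210,-0.198,0],[0.240,-0.226,0],[0.250,-0.2355,0]],"roll":[0.01,0.03,0.05,0.07,0.08,0.09,0.096,0.096],"grip":[0.085,0.085,0.085,0.085,0.085,0.085,0.085,0.085]}'
```

```text
time_s: 1.95
position: [0.3502, -0.1951, 0.2316]
tool_rot: [[0.933, 0.361, 0.001], [0.361, -0.933, -0.0], [0.0, 0.001, -1.0]]
ft_force: [1.1, -1.4, 0.2]
grip_width: 0.0854
time_s: 2.75
position: [0.4986, 0.1161, 0.2311]
tool_rot: [[0.962, 0.273, 0.0], [0.273, -0.962, 0.001], [0.0, -0.0, -1.0]]
ft_force: [0.5, -1.1, 0.6]
grip_width: 0.0851
```

```bash
python3 -m crank '{"slide":[[0,0,0.01],[0,0.001,0.03],[0,0.002,0.05],[0,0.003,0.07],[0,0.003,0.085],[0,0.003,0.095],[0,0.003,0.10],[0,0.003,0.10]],"roll":[0,0,0,0,0,0,0,0],"grip":[0.07,0.07,0.07,0.07,0.07,0.07,0.07,0.07]}'
python3 - <<'E'
from h import *
import pickle
s=observe();print(np.round(s["position"],4),np.round(s["tool_rot"],3).tolist(),np.round(s["ft_force"],2))
p=get_image("wrist");pickle.dump(p,open("w.pkl","wb"))
H=[.4825,.1093,.275]
im=cv2.resize(p["frame"][:,:,::-1],None,fx=1.5,fy=1.5)
for X in (.0166,.0146,):
    B=box(.01,.03,.073,.073)[[0,2,6,4]]+[X,0,0]
    q=(proj(p,pose(B,*H))*1.5+.75).astype(int);cv2.polylines(im,[q],True,(0,255,255),1)
B=box(.072,.036,.034,.034)[[0,2,6,4]]+[.0166,0,0]
q=(proj(p,pose(B,*H))*1.5+.75).astype(int);cv2.polylines(im,[q],True,(0,255,0),1)
q=(proj(p,pose(box(.246,.086,.008,.008)[[0,2,6,4]],*H))*1.5+.75).astype(int);cv2.polylines(im,[q],True,(255,0,255),1)
cv2.imwrite("pics/w1.png",im)
E
```

```text
time_s: 3.55
position: [0.4983, 0.1096, 0.131]
tool_rot: [[0.963, 0.27, -0.001], [0.27, -0.963, -0.0], [-0.001, -0.0, -1.0]]
ft_force: [-0.5, -0.7, -0.7]
grip_width: 0.0697
[0.4983 0.1096 0.131 ] [[0.963, 0.27, -0.001], [0.27, -0.963, -0.0], [-0.001, -0.0, -1.0]] [-0.53 -0.69 -0.68]
```

View pics/w1.png

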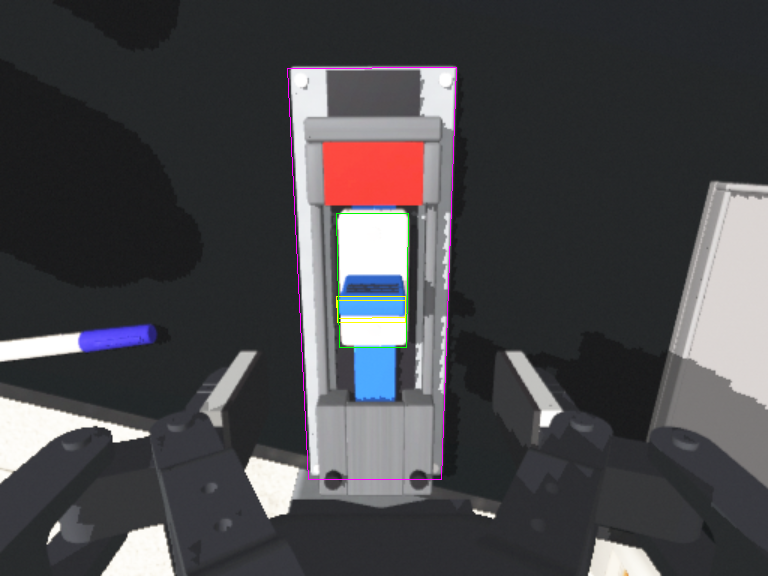

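```bash
python3 - <<'E'
from h import *
import pickle
p=pickle.load(open("w.pkl","rb"));H=[.4825,.1093,.275]
c,s=np.cos(H[2]),np.sin(H[2]);T=np.array([[c,-s],[s,c]])
toH=lambda q:((q[:,:2]-H[:2])@T)
u=lambda x,y:[(x-.75)/1.5,(y-.75)/1.5]
for nm,pts,z in [("fin top corners",[u(340,321),u(406,319),u(345,297),u(404,297)],.073),("lip edge",[u(324,206),u(424,206)],.028),("lip back",[u(324,142),u(424,142)],.028),("block front",[u(340,211),u(407,211)],.034),("block rear",[u(340,347),u(407,347)],.034),("hood mouth top",[u(318,405),u(433,405)],.032),("bed far",[u(290,68),u(456,67)],.008)]:
    print(nm,toH(ray(p,pts,z)).round(4).tolist())
o=observe();print("tcp",toH(np.atleast_2d(o["position"])),np.degrees(np.arctan2(o["tool_rot"][1][0],o["tool_rot"][0][0])))
E
```

```text
fin top corners [[0.0102, 0.014], [0.0111, -0.0152], [0.0214, 0.0115], [0.0213, -0.0142]]
lip edge [[0.0556, 0.0246], [0.0555, -0.0261]]
lip back [[0.0867, 0.0235], [0.0866, -0.0254]]
block front [[0.0538, 0.016], [0.0537, -0.0172]]
block rear [[-0.019, 0.0179], [-0.0191, -0.0181]]
hood mouth top [[-0.055, 0.0314], [-0.0552, -0.0332]]
bed far [[0.1231, 0.0418], [0.1234, -0.0426]]
tcp [[ 0.01567234 -0.00391081]] 15.664931058006024
```

```bash
python3 -m crank '{"slide":[[0.0005,-0.001,0.008],[0.001,-0.002,0.025],[0.001,-0.0035,0.042],[0.001,-0.0035,0.060],[0.001,-0.0035,0.076],[0.001,-0.0035,0.087],[0.001,-0.0035,0.092],[0.001,-0.0035,0.093]],"roll":[0,0,0,0,0,0,0,0],"grip":[0.06,0.06,0.06,0.05,0.05,0.05,0.05,0.05]}' 20
python3 -m crank '{"slide":[[0,0,0],[0,0,0],[0,0,0],[0,0,0],[0,0,0],[0,0,0],[0,0,0],[0,0,0]],"roll":[0,0,0,0,0,0,0,0],"grip":[0.045,0.04,0.04,0.04,0.04,0.04,0.04,0.04]}'
python3 - <<'E'
from h import *
p=get_image("wrist");cv2.imwrite("pics/w2.png",cv2.resize(p["frame"][:,:,::-1],None,fx=1.5,fy=1.5))
o=observe();H=[.4825,.1093,.275]
c,s=np.cos(H[2]),np.sin(H[2]);T=np.array([[c,-s],[s,c]])
print("tcp",(np.array(o["position"])[:2]-H[:2])@T,o["position"][2],np.round(o["ft_force"],2))
E
```

```text
time_s: 4.4
position: [0.4986, 0.1138, 0.0381]
tool_rot: [[0.963, 0.27, -0.0], [0.27, -0.963, 0.0], [-0.0, -0.0, -1.0]]
ft_force: [0.1, -0.4, 0.3]
grip_width: 0.0501
time_s: 5.2
position: [0.4986, 0.1138, 0.0383]
tool_rot: [[0.963, 0.27, -0.0], [0.27, -0.963, 0.0], [-0.0, -0.0, -1.0]]
ft_force: [0.1, 0.1, 0.6]
grip_width: 0.0399
tcp [ 1.67493199e-02 -2.43805827e-05] 0.03831534741585597 [ 0.53 -0.37 -0.59]
```

View pics/w2.png

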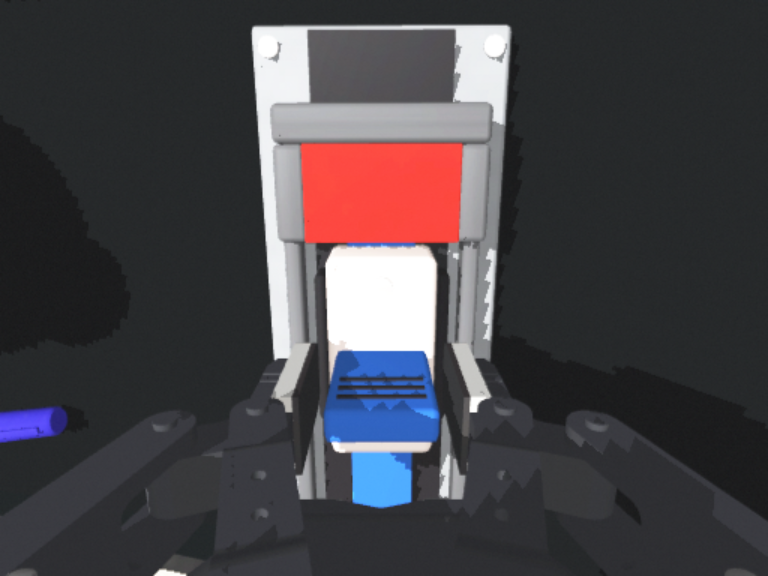

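```bash
python3 -m crank '{"slide":[[0,0,0],[0,0,0],[0,0,0],[0,0,0],[0,0,0],[0,0,0],[0,0,0],[0,0,0]],"roll":[0,0,0,0,0,0,0,0],"grip":[0.034,0.032,0.03,0.028,0.025,0.02,0.02,0.02]}' 30
python3 - <<'E'
from h import *
o=observe();H=[.4825,.1093,.275]
c,s=np.cos(H[2]),np.sin(H[2]);T=np.array([[c,-s],[s,c]])
f=np.array(o["ft_force"])
print("tcp",(np.array(o["position"])[:2]-H[:2])@T,o["position"][2],"F",f[:2]@T,f[2],o["grip_width"],np.round(o["wrist_torque"],3))
E
```

```text
time_s: 6.05
position: [0.4987, 0.1137, 0.0384]
tool_rot: [[0.963, 0.27, 0.0], [0.27, -0.963, -0.0], [0.0, 0.0, -1.0]]
ft_force: [-0.2, -2.0, 4.3]
grip_width: 0.0296
tcp [ 0.01677779 -0.00012371] 0.03842604998935177 F [-0.73415538 -1.91306978] 4.272547299107597 0.02960218903595575 [-0.301  0.078  0.042]
```

```bash
cat > st.py <<'E'
from h import *
o=observe();H=[.4825,.1093,.275]
c,s=np.cos(H[2]),np.sin(H[2]);T=np.array([[c,-s],[s,c]])
f=np.array(o["ft_force"]);m=np.array(o["wrist_torque"])
print("t",round(o["time_s"],2),"tcpH",(((np.array(o["position"])[:2]-H[:2])@T)*1000).round(2),"z",round(o["position"][2]*1000,2),"F",(f[:2]@T).round(2),f[2].round(2),"M",(m[:2]@T).round(3),m[2].round(3),"w",round(o["grip_width"],4))
E
python3 -m crank '{"slide":[[-0.001,0,0],[-0.003,0,-0.0002],[-0.006,0,-0.0002],[-0.009,0,-0.0002],[-0.012,0,-0.0002],[-0.015,0,-0.0002],[-0.0175,0,-0.0002],[-0.019,0,-0.0002]],"roll":[0,0,0,0,0,0,0,0],"grip":[0.02,0.02,0.02,0.02,0.02,0.02,0.02,0.02]}'; python3 st.py
```

```text
time_s: 6.85
position: [0.4799, 0.1086, 0.0384]
tool_rot: [[0.963, 0.27, -0.001], [0.27, -0.963, -0.0], [-0.001, -0.0, -1.0]]
ft_force: [0.2, -0.6, -0.6]
grip_width: 0.0294
t 6.85 tcpH [-2.72  0.07] z 38.44 F [ 0.04 -0.6 ] -0.61 M [ 0.028 -0.066] 0.008 w 0.0294
```

```bash
python3 - <<'E'
from h import *
p=get_image("wrist");cv2.imwrite("pics/w3.png",cv2.resize(p["frame"][:,:,::-1],None,fx=1.5,fy=1.5))
E
```

```text
(no output)
```

View pics/w3.png

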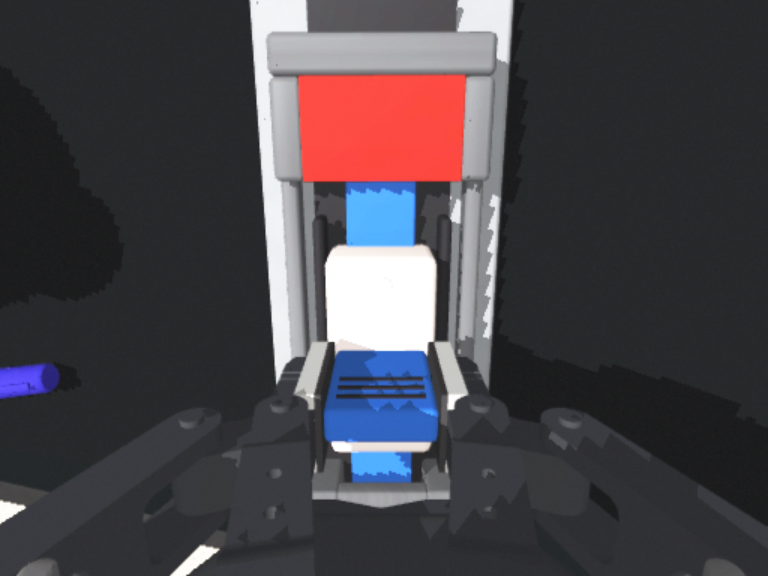

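```bash
python3 -m crank '{"slide":[[-0.001,0,0],[-0.002,0,0],[-0.003,0,0],[-0.004,0,0],[-0.005,0,0],[-0.0055,0,0],[-0.0055,0,0],[-0.0055,0,0]],"roll":[0,0,0,0,0,0,0,0],"grip":[0.02,0.02,0.02,0.02,0.02,0.02,0.02,0.02]}'; python3 st.py
```

```text
time_s: 7.7
position: [0.475, 0.1072, 0.0385]
tool_rot: [[0.963, 0.27, -0.0], [0.27, -0.963, -0.0], [-0.0, -0.0, -1.0]]
ft_force: [0.0, -0.8, -2.0]
grip_width: 0.0293
t 7.7 tcpH [-7.76  0.02] z 38.52 F [-0.2  -0.81] -2.02 M [0.071 0.037] -0.001 w 0.0293
```

```bash
python3 -m crank '{"slide":[[-0.0004,0,0.0002],[-0.0008,0,0.0002],[-0.0012,0,0.0002],[-0.0015,0,0.0002],[-0.0015,0,0.0002],[-0.0015,0,0.0002],[-0.0015,0,0.0002],[-0.0015,0,0.0002]],"roll":[0,0,0,0,0,0,0,0],"grip":[0.02,0.02,0.02,0.02,0.02,0.02,0.02,0.02]}'; python3 st.py
```

```text
time_s: 8.5
position: [0.4738, 0.1068, 0.0384]
tool_rot: [[0.963, 0.27, 0.0], [0.27, -0.963, 0.0], [0.0, 0.0, -1.0]]
ft_force: [1.7, 1.1, 1.4]
grip_width: 0.0299
t 8.5 tcpH [-9.07 -0.02] z 38.41 F [1.9  0.56] 1.36 M [-0.017 -0.245] -0.022 w 0.0299
```

```bash
python3 -m crank '{"slide":[[-0.0002,0,0],[-0.0004,0,0],[-0.0006,0,0],[-0.0006,0,0],[-0.0006,0,0],[-0.0006,0,0],[-0.0006,0,0],[-0.0006,0,0]],"roll":[0,0,0,0,0,0,0,0],"grip":[0.02,0.02,0.02,0.02,0.02,0.02,0.02,0.02]}'; python3 st.py
```

```text
time_s: 9.3
position: [0.4734, 0.1067, 0.0385]
tool_rot: [[0.963, 0.27, 0.001], [0.27, -0.963, 0.0], [0.001, 0.0, -1.0]]
ft_force: [5.3, 1.4, 1.0]
grip_width: 0.0298
t 9.3 tcpH [-9.47 -0.08] z 38.49 F [ 5.46 -0.04] 0.95 M [ 0.038 -0.833] -0.081 w 0.0298
```

```bash
python3 -m crank '{"slide":[[-0.0002,0,0],[-0.0004,0,0],[-0.0006,0,0],[-0.0008,0,0],[-0.0008,0,0],[-0.0008,0,0],[-0.0008,0,0],[-0.0008,0,0]],"roll":[0,0,0,0,0,0,0,0],"grip":[0.02,0.02,0.02,0.02,0.02,0.02,0.02,0.02]}'; python3 st.py; python3 - <<'E'
from h import *
p=get_image("wrist");cv2.imwrite("pics/w4.png",cv2.resize(p["frame"][:,:,::-1],None,fx=1.5,fy=1.5))
E
```

```text
time_s: 10.1
position: [0.4731, 0.1065, 0.0386]
tool_rot: [[0.963, 0.27, 0.002], [0.27, -0.963, 0.0], [0.002, 0.0, -1.0]]
ft_force: [6.3, 1.7, 1.4]
grip_width: 0.0291
t 10.1 tcpH [-9.83 -0.14] z 38.62 F [ 6.54 -0.12] 1.44 M [ 0.139 -1.044] -0.018 w 0.0291
```

View pics/w4.png

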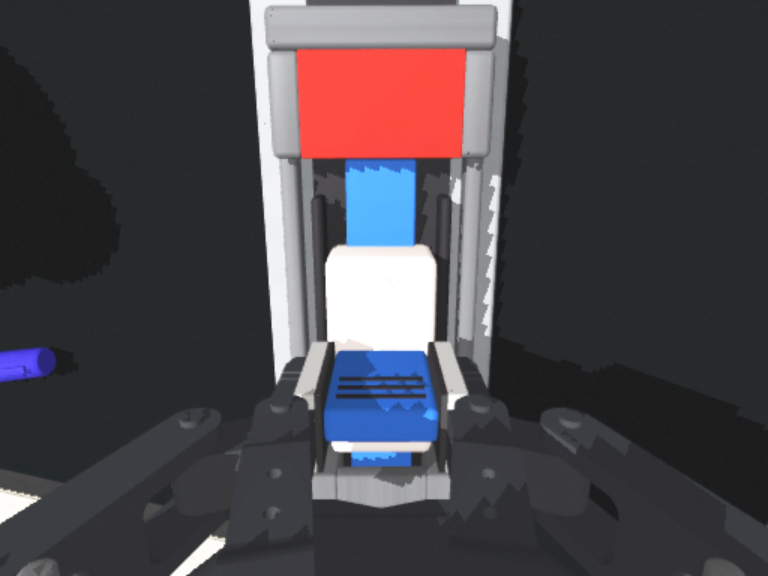

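```bash
python3 st.py;  python3 -m crank '{"slide":[[-0.0002,0,0],[-0.0004,0,0],[-0.0006,0,0],[-0.0006,0,0],[-0.0006,0,0],[-0.0006,0,0],[-0.0006,0,0],[-0.0006,0,0]],"roll":[0,0,0,0,0,0,0,0],"grip":[0.02,0.02,0.02,0.02,0.02,0.02,0.02,0.02]}'; python3 st.py
```

```text
t 10.15 tcpH [-9.87 -0.13] z 38.61 F [7.28 0.55] 1.1 M [ 0.174 -0.998] -0.062 w 0.0296
time_s: 10.95
position: [0.4728, 0.1064, 0.0387]
tool_rot: [[0.963, 0.27, 0.003], [0.27, -0.963, 0.0], [0.003, 0.0, -1.0]]
ft_force: [6.8, 2.8, 1.8]
grip_width: 0.0296
t 10.95 tcpH [-10.11  -0.16] z 38.73 F [7.34 0.81] 1.76 M [ 0.151 -1.162] -0.104 w 0.0296
```

```bash
python3 -m crank '{"slide":[[-0.0003,0,0],[-0.0006,0,0],[-0.0009,0,0],[-0.001,0,0],[-0.001,0,0],[-0.001,0,0],[-0.001,0,0],[-0.001,0,0]],"roll":[0,0,0,0,0,0,0,0],"grip":[0.02,0.02,0.02,0.02,0.02,0.02,0.02,0.02]}'; python3 st.py;python3 - <<'E'
from h import *
p=get_image("wrist");cv2.imwrite("pics/w5.png",cv2.resize(p["frame"][:,:,::-1],None,fx=1.5,fy=1.5))
E
python3 st.py
```

```text
time_s: 11.75
position: [0.4724, 0.1062, 0.0389]
tool_rot: [[0.963, 0.27, 0.004], [0.27, -0.963, 0.001], [0.004, 0.001, -1.0]]
ft_force: [8.0, 3.8, 2.3]
grip_width: 0.0292
t 11.75 tcpH [-10.52  -0.24] z 38.91 F [8.72 1.44] 2.29 M [ 0.257 -1.564] -0.044 w 0.0292
t 11.8 tcpH [-10.54  -0.23] z 38.9 F [9.46 0.43] 2.4 M [ 0.265 -1.488] -0.073 w 0.0299
```

View pics/w5.png

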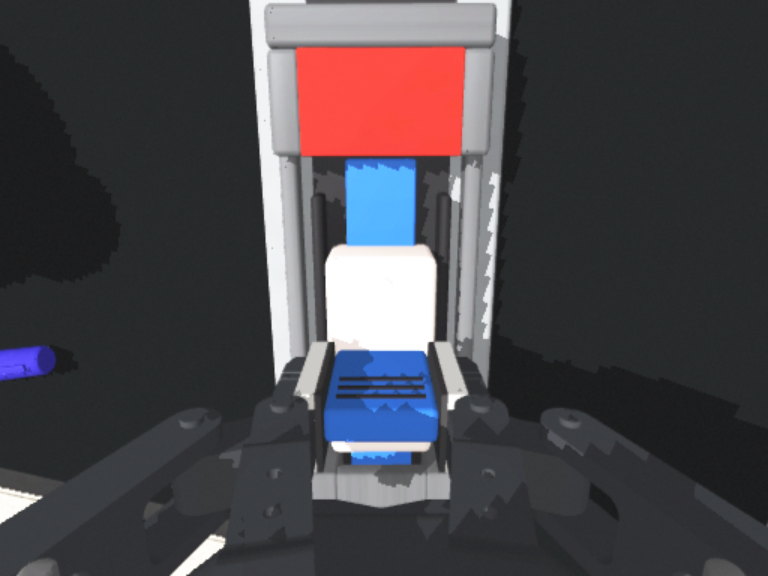

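```bash
python3 -m crank '{"slide":[[-0.0002,0,-0.0003],[-0.0004,0,-0.0006],[-0.0006,0,-0.001],[-0.0008,0,-0.0014],[-0.001,0,-0.0018],[-0.001,0,-0.0018],[-0.001,0,-0.0018],[-0.001,0,-0.0018]],"roll":[0,0,0,0,0,0,0,0],"grip":[0.02,0.02,0.02,0.02,0.02,0.02,0.02,0.02]}'; python3 st.py;python3 - <<'E'
from h import *
p=get_image("wrist");cv2.imwrite("pics/w6.png",cv2.resize(p["frame"][:,:,::-1],None,fx=1.5,fy=1.5))
E
python3 st.py
```

```text
time_s: 12.6
position: [0.4712, 0.1058, 0.0405]
tool_rot: [[0.963, 0.27, 0.004], [0.27, -0.963, 0.0], [0.004, 0.001, -1.0]]
ft_force: [8.3, 2.2, 0.0]
grip_width: 0.0293
t 12.6 tcpH [-11.83  -0.28] z 40.49 F [ 8.56 -0.13] 0.05 M [ 0.054 -1.516] -0.034 w 0.0293
t 12.65 tcpH [-11.85  -0.3 ] z 40.49 F [8.55 0.7 ] -0.21 M [ 0.061 -1.47 ] 0.011 w 0.0297
```

View pics/w6.png

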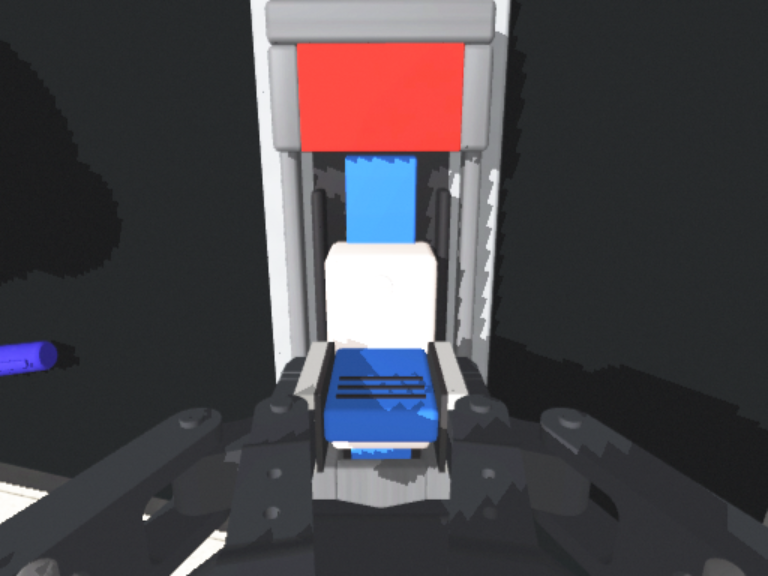

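```bash
python3 -m crank '{"slide":[[-0.0004,0,-0.0004],[-0.0007,0,-0.0008],[-0.001,0,-0.0012],[-0.0013,0,-0.0016],[-0.0016,0,-0.002],[-0.0019,0,-0.0024],[-0.0020,0,-0.0026],[-0.0020,0,-0.0026]],"roll":[0,0,0,0,0,0,0,0],"grip":[0.02,0.02,0.02,0.02,0.02,0.02,0.02,0.02]}'; python3 st.py
```

```text
time_s: 13.45
position: [0.4693, 0.1052, 0.0431]
tool_rot: [[0.963, 0.27, 0.004], [0.27, -0.963, 0.0], [0.004, 0.001, -1.0]]
ft_force: [9.4, 2.7, -0.3]
grip_width: 0.0296
t 13.45 tcpH [-13.8   -0.33] z 43.1 F [9.76 0.06] -0.31 M [ 0.052 -1.601] 0.008 w 0.0296
```

```bash
python3 -m crank '{"slide":[[-0.0003,0,-0.0004],[-0.0006,0,-0.0009],[-0.001,0,-0.0014],[-0.0013,0,-0.0019],[-0.0016,0,-0.0024],[-0.0020,0,-0.0029],[-0.0023,0,-0.0034],[-0.0023,0,-0.0034]],"roll":[0,0,0,0,0,0,0,0],"grip":[0.02,0.02,0.02,0.02,0.02,0.02,0.02,0.02]}'; python3 st.py;python3 - <<'E'
from h import *
p=get_image("wrist");cv2.imwrite("pics/w7.png",cv2.resize(p["frame"][:,:,::-1],None,fx=1.5,fy=1.5))
p=get_image("scene");cv2.imwrite("pics/s7.png",cv2.resize(p["frame"][170:300,180:330,::-1],None,fx=5,fy=5)[:600])
E
python3 st.py
```

```text
time_s: 14.25
position: [0.4669, 0.1046, 0.0465]
tool_rot: [[0.963, 0.27, 0.003], [0.27, -0.963, 0.0], [0.003, 0.001, -1.0]]
ft_force: [7.4, 1.6, -0.4]
grip_width: 0.0289
t 14.25 tcpH [-16.3   -0.32] z 46.48 F [ 7.61 -0.44] -0.39 M [-0.071 -1.431] 0.034 w 0.0289
t 14.35 tcpH [-16.31  -0.32] z 46.46 F [7.66 0.06] -0.56 M [ 1.00e-03 -1.38e+00] 0.025 w 0.0295
```

View pics/w7.png

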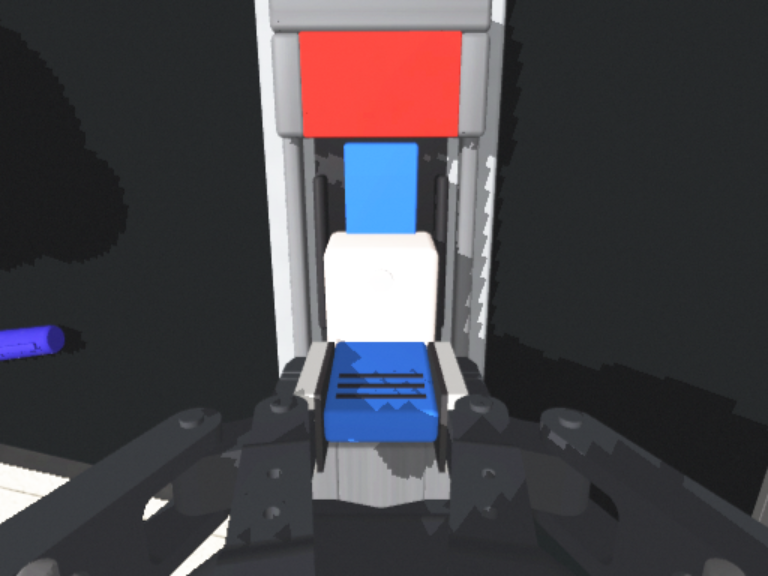

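View pics/s7.png

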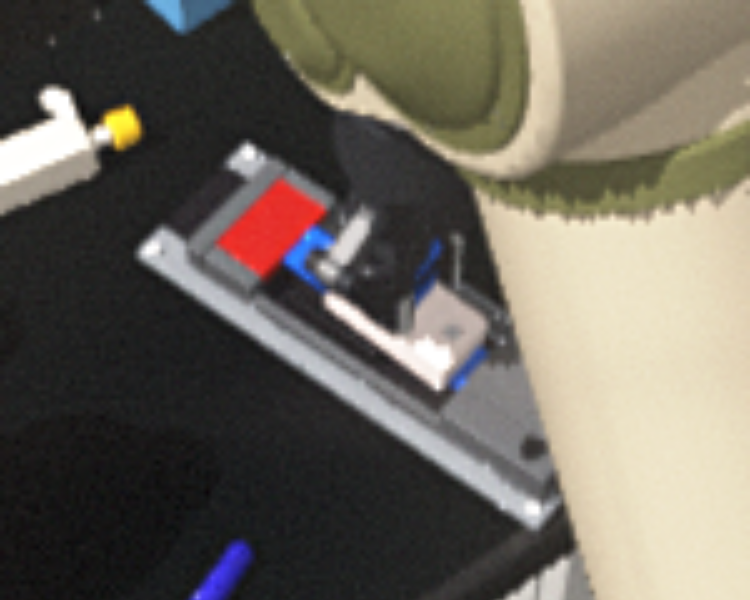

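```bash
python3 -m crank '{"slide":[[-0.0005,0,-0.0004],[-0.0010,0,-0.0009],[-0.0014,0,-0.0014],[-0.0018,0,-0.0020],[-0.0022,0,-0.0026],[-0.0026,0,-0.0031],[-0.0030,0,-0.0036],[-0.0030,0,-0.0036]],"roll":[0,0,0,0,0,0,0,0],"grip":[0.02,0.02,0.02,0.02,0.02,0.02,0.02,0.02]}'; python3 st.py
```

```text
time_s: 15.15
position: [0.4639, 0.1038, 0.0501]
tool_rot: [[0.963, 0.27, 0.003], [0.27, -0.963, 0.0], [0.003, 0.001, -1.0]]
ft_force: [6.5, 1.9, -0.5]
grip_width: 0.0292
t 15.15 tcpH [-19.42  -0.25] z 50.06 F [6.82 0.1 ] -0.5 M [ 0.037 -1.397] -0.011 w 0.0292
```

```bash
python3 -m crank '{"slide":[[-0.0003,0,-0.0004],[-0.0006,0,-0.0008],[-0.0009,0,-0.0012],[-0.0012,0,-0.0016],[-0.0015,0,-0.0020],[-0.0017,0,-0.0022],[-0.0017,0,-0.0022],[-0.0017,0,-0.0022]],"roll":[0,0,0,0,0,0,0,0],"grip":[0.02,0.02,0.02,0.02,0.02,0.02,0.02,0.02]}'; python3 st.py;python3 - <<'E'
from h import *
import pickle
p=get_image("wrist");pickle.dump(p,open("w8.pkl","wb"))
H=[.4825,.1093,.275];o=observe()
im=cv2.resize(p["frame"][:,:,::-1],None,fx=1.5,fy=1.5)
c,s=np.cos(H[2]),np.sin(H[2]);T=np.array([[c,-s],[s,c]])
g=np.r_[(np.array(o["position"])[:2]-H[:2])@T,o["position"][2]]  # tcp in H
# fin grip pt: cart (0,48) was at tcp z 38.4 -> tcp+ .0196; 
def draw(th,col):
    t=np.radians(th)
    def cart(P):
        x=P[:,0];z=P[:,2]-.048
        return pose(np.c_[g[0]+x*np.cos(t)-z*np.sin(t),P[:,1]-.0003,g[2]+.0196+x*np.sin(t)+z*np.cos(t)],*H)
    for B in (np.array([[.036,-.012,.006],[.0655,-.012,.006],[.0655,.012,.006],[.036,.012,.006]]),np.array([[.005,-.018,.024],[.036,-.018,.024],[.036,.018,.024],[.005,.018,.024]])):
        q=(proj(p,cart(B))*1.5+.75).round().astype(int);cv2.polylines(im,[q],True,col,1)
draw(8,(0,255,0));draw(10.5,(0,255,255));draw(13,(255,0,255))
cv2.imwrite("pics/w8.png",im)
E
python3 st.py
```

```text
time_s: 15.95
position: [0.4621, 0.1033, 0.0522]
tool_rot: [[0.963, 0.27, 0.003], [0.27, -0.963, 0.0], [0.003, 0.0, -1.0]]
ft_force: [7.0, 2.4, -0.7]
grip_width: 0.0294
t 15.95 tcpH [-21.26  -0.2 ] z 52.16 F [7.45 0.44] -0.69 M [ 0.02  -1.321] 0.001 w 0.0294
t 16.0 tcpH [-21.26  -0.2 ] z 52.16 F [ 7.4  -0.38] -1.3 M [ 0.1   -1.351] -0.015 w 0.0293
```

View pics/w8.png

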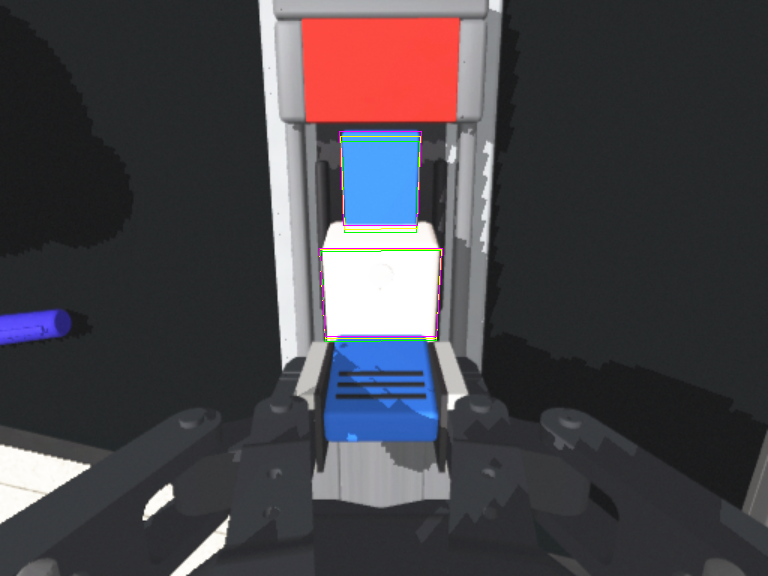

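```bash
python3 -m crank '{"slide":[[0.001,0,-0.0002],[0.003,0,-0.0006],[0.005,0,-0.0010],[0.007,0,-0.0014],[0.009,0,-0.0017],[0.011,0,-0.0020],[0.012,0,-0.0022],[0.012,0,-0.0022]],"roll":[0,0,0,0,0,0,0,0],"grip":[0.02,0.02,0.02,0.02,0.02,0.02,0.02,0.02]}'; python3 st.py
```

```text
time_s: 16.8
position: [0.4727, 0.1065, 0.0541]
tool_rot: [[0.963, 0.27, -0.0], [0.27, -0.963, -0.0], [-0.0, -0.0, -1.0]]
ft_force: [-0.1, -0.9, -1.5]
grip_width: 0.0297
t 16.8 tcpH [-1.021e+01  1.000e-02] z 54.1 F [-0.31 -0.9 ] -1.55 M [-0.032  0.034] -0.026 w 0.0297
```

```bash
python3 -m crank '{"slide":[[0.003,0,-0.0006],[0.008,0,-0.0015],[0.014,0,-0.0026],[0.020,0,-0.0037],[0.026,0,-0.0048],[0.032,0,-0.0059],[0.038,0,-0.0070],[0.041,0,-0.0076]],"roll":[0,0,0,0,0,0,0,0],"grip":[0.02,0.02,0.02,0.02,0.02,0.02,0.02,0.02]}'; python3 st.py;python3 - <<'E'
from h import *
p=get_image("wrist");cv2.imwrite("pics/w9.png",cv2.resize(p["frame"][:,:,::-1],None,fx=1.5,fy=1.5))
E
```

```text
time_s: 17.6
position: [0.5128, 0.1178, 0.0618]
tool_rot: [[0.963, 0.271, 0.0], [0.271, -0.963, 0.0], [0.0, 0.0, -1.0]]
ft_force: [-0.3, 0.4, -1.6]
grip_width: 0.0298
t 17.6 tcpH [31.42 -0.07] z 61.82 F [-0.2  0.5] -1.61 M [-0.023 -0.009] 0.018 w 0.0298
```

View pics/w9.png

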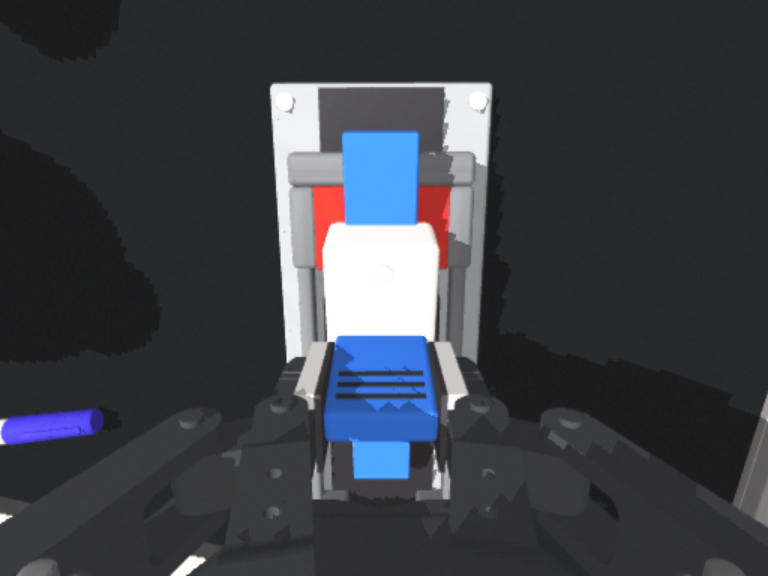

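```bash
python3 -m crank '{"slide":[[0.001,0,-0.003],[0.001,0,-0.010],[0.001,0,-0.020],[0.001,0,-0.030],[0.001,0,-0.040],[0.001,0,-0.050],[0.001,0,-0.057],[0.001,0,-0.060]],"roll":[0,0,0,0,0,0,0,0],"grip":[0.02,0.02,0.02,0.02,0.02,0.02,0.02,0.02]}'; python3 st.py;python3 - <<'E'
from h import *
o=observe();R=np.array(o["tool_rot"]);d=np.array([.5082,-.1233,.12])-np.array(o["position"]);print("tool delta",d@R, "tray yaw .217; roll",np.arctan2(R[1,0],R[0,0])-.217)
E
```

```text
time_s: 18.45
position: [0.5133, 0.1179, 0.1227]
tool_rot: [[0.963, 0.27, 0.001], [0.27, -0.963, -0.0], [0.001, 0.0, -1.0]]
ft_force: [0.1, -0.4, -1.5]
grip_width: 0.0299
t 18.45 tcpH [31.95 -0.1 ] z 122.66 F [ 0.01 -0.38] -1.47 M [ 0.014 -0.002] 0.034 w 0.0299
tool delta [-0.07010882  0.23082327  0.00266168] tray yaw .217; roll 0.056808506090115646
```

```bash
python3 -m crank '{"slide":[[-0.002,0.005,0],[-0.006,0.018,0],[-0.012,0.036,0],[-0.018,0.056,0],[-0.024,0.078,0],[-0.030,0.100,0],[-0.036,0.122,0],[-0.042,0.142,0]],"roll":[0,0.01,0.02,0.03,0.04,0.05,0.057,0.057],"grip":[0.02,0.02,0.02,0.02,0.02,0.02,0.02,0.02]}'; python3 - <<'E'
from h import *
o=observe();R=np.array(o["tool_rot"]);print("tool delta",(np.array([.5082+.0049,-.1233+.0011,.06])-np.array(o["position"]))@R)
E
```

```text
time_s: 19.25
position: [0.5105, -0.0322, 0.1212]
tool_rot: [[0.977, 0.214, -0.001], [0.214, -0.977, 0.0], [-0.001, -0.0, -1.0]]
ft_force: [-0.2, 0.2, -2.2]
grip_width: 0.0294
tool delta [-0.01667108  0.08849533  0.06123121]
```

```bash
python3 -m crank '{"slide":[[-0.003,0.018,0],[-0.007,0.036,0],[-0.010,0.053,0],[-0.013,0.067,0.005],[-0.015,0.078,0.010],[-0.017,0.085,0.015],[-0.017,0.0885,0.020],[-0.017,0.0885,0.025]],"roll":[0,0,0,0,0,0,0,0],"grip":[0.02,0.02,0.02,0.02,0.02,0.02,0.02,0.02]}'; python3 - <<'E'
from h import *
o=observe();R=np.array(o["tool_rot"]);print("tool delta",(np.array([.5082+.0049,-.1233+.0011,.06])-np.array(o["position"]))@R)
p=get_image("wrist");im=cv2.resize(p["frame"][:,:,::-1],None,fx=1.5,fy=1.5)
for z,L,W in((.014,.2,.1),(.004,.192,.092)):
    q=(proj(p,pose(box(L,W,z,z)[[0,2,6,4]],.5082,-.1233,.218))*1.5+.75).astype(int);cv2.polylines(im,[q],True,(0,255,255),1)
cv2.imwrite("pics/w10.png",im)
E
```

```text
time_s: 20.05
position: [0.5134, -0.1203, 0.0961]
tool_rot: [[0.977, 0.215, -0.0], [0.215, -0.977, 0.0], [-0.0, -0.0, -1.0]]
ft_force: [0.0, 0.2, -2.0]
grip_width: 0.0294
tool delta [-0.0006924   0.00175982  0.03611273]
```

View pics/w10.png

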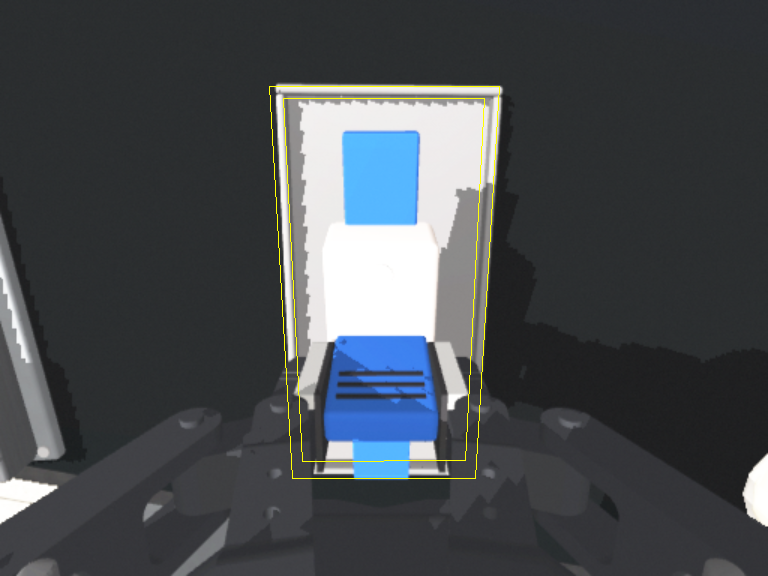

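```bash
python3 -m crank '{"slide":[[-0.001,0.001,0.005],[-0.003,0.0015,0.013],[-0.004,0.0015,0.022],[-0.005,0.0015,0.031],[-0.005,0.0015,0.038],[-0.005,0.0015,0.043],[-0.005,0.0015,0.046],[-0.005,0.0015,0.047]],"roll":[0,0,0,0,0,0,0,0],"grip":[0.02,0.02,0.02,0.02,0.02,0.02,0.02,0.02]}';python3 -m crank '{"slide":[[0.0005,0,0.001],[0.001,0,0.002],[0.002,0,0.003],[0.003,0,0.004],[0.0035,0,0.005],[0.004,0,0.006],[0.0045,0,0.0065],[0.0045,0,0.0065]],"roll":[0,0,0,0,0,0,0,0],"grip":[0.02,0.02,0.02,0.02,0.02,0.02,0.02,0.02]}'
```

```text
time_s: 20.9
position: [0.5089, -0.1228, 0.0494]
tool_rot: [[0.977, 0.215, -0.0], [0.215, -0.977, 0.0], [-0.0, -0.0, -1.0]]
ft_force: [1.0, 0.4, -2.2]
grip_width: 0.0301
time_s: 21.7
position: [0.5136, -0.1219, 0.0435]
tool_rot: [[0.977, 0.215, 0.001], [0.215, -0.977, -0.0], [0.001, 0.001, -1.0]]
ft_force: [0.9, 0.4, 4.6]
grip_width: 0.0295
```

```bash
python3 -m crank '{"slide":[[0.0005,0,0.0008],[0.001,0,0.0016],[0.0015,0,0.0024],[0.002,0,0.0032],[0.0025,0,0.004],[0.003,0,0.0046],[0.0035,0,0.005],[0.0035,0,0.005]],"roll":[0,0,0,0,0,0,0,0],"grip":[0.02,0.02,0.02,0.02,0.02,0.02,0.02,0.02]}';python3 -m crank '{"slide":[[0.0005,0,0.0008],[0.001,0,0.0016],[0.0015,0,0.0024],[0.002,0,0.0032],[0.0025,0,0.004],[0.0028,0,0.0046],[0.003,0,0.005],[0.003,0,0.005]],"roll":[0,0,0,0,0,0,0,0],"grip":[0.02,0.02,0.02,0.02,0.02,0.02,0.02,0.02]}'
```

```text
time_s: 22.5
position: [0.5172, -0.1212, 0.0384]
tool_rot: [[0.977, 0.215, 0.001], [0.215, -0.977, -0.0], [0.001, 0.001, -1.0]]
ft_force: [3.4, 1.0, 5.6]
grip_width: 0.0297
time_s: 23.3
position: [0.5203, -0.1206, 0.0335]
tool_rot: [[0.977, 0.215, 0.002], [0.215, -0.977, -0.0], [0.002, 0.001, -1.0]]
ft_force: [3.7, 0.8, 5.5]
grip_width: 0.0295
```

```bash
python3 -m crank '{"slide":[[0,0,0.0004],[0,0,0.0008],[0,0,0.0012],[0,0,0.0015],[0,0,0.0018],[0,0,0.0018],[0,0,0.0018],[0,0,0.0018]],"roll":[0,0,0,0,0,0,0,0],"grip":[0.02,0.02,0.02,0.02,0.02,0.02,0.02,0.02]}';python3 - <<'E'
from h import *
p=get_image("wrist");cv2.imwrite("pics/w11.png",cv2.resize(p["frame"][:,:,::-1],None,fx=1.5,fy=1.5))
p=get_image("scene");cv2.imwrite("pics/s11.png",cv2.resize(p["frame"][120:250,250:400,::-1],None,fx=5,fy=5)[:600])
E
```

```text
time_s: 24.1
position: [0.5204, -0.1206, 0.0321]
tool_rot: [[0.977, 0.215, 0.002], [0.215, -0.977, -0.001], [0.002, 0.001, -1.0]]
ft_force: [3.3, 1.3, 9.4]
grip_width: 0.0295
```

View pics/w11.png

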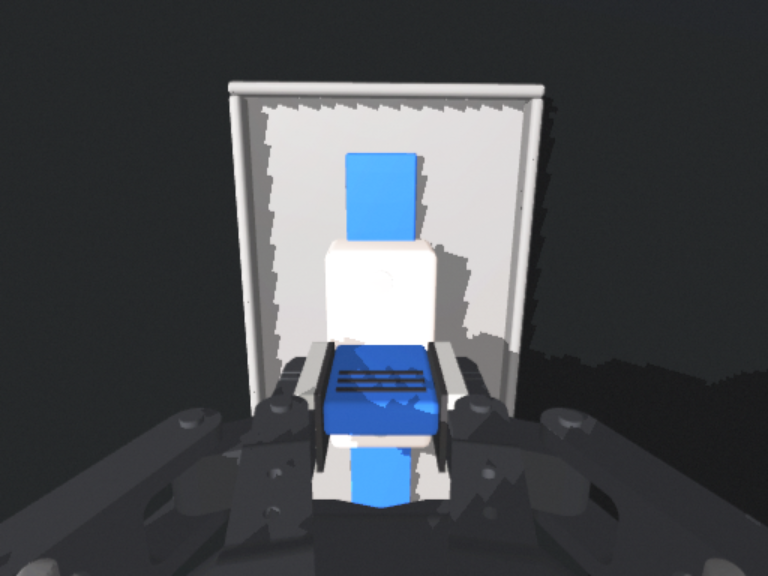

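View pics/s11.png

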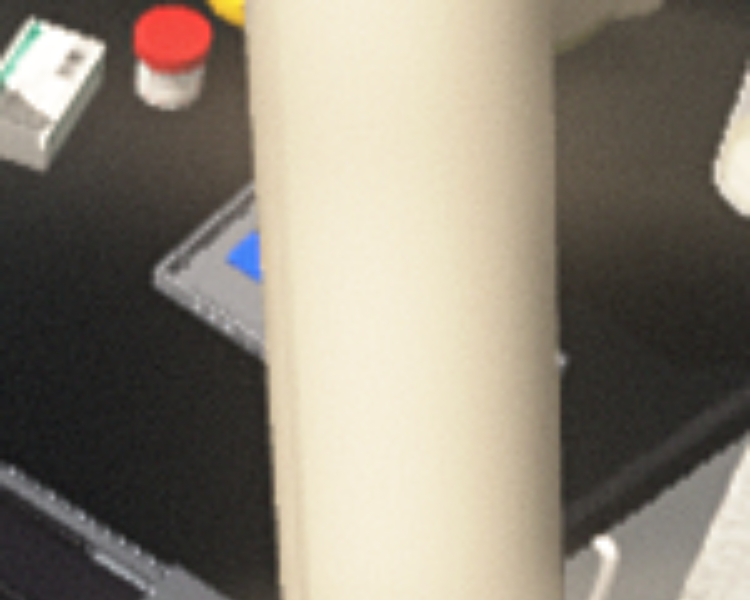

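```bash
python3 -m crank '{"slide":[[0,0,0.0004],[0,0,0.0008],[0,0,0.0012],[0,0,0.0015],[0,0,0.0015],[0,0,0.0015],[0,0,0.0015],[0,0,0.0015]],"roll":[0,0,0,0,0,0,0,0],"grip":[0.02,0.02,0.02,0.02,0.02,0.02,0.02,0.02]}';python3 - <<'E'
from h import *
p=get_image("wrist");cv2.imwrite("pics/w12.png",cv2.resize(p["frame"][:,:,::-1],None,fx=1.5,fy=1.5))
E
```

```text
time_s: 25.0
position: [0.5204, -0.1206, 0.032]
tool_rot: [[0.977, 0.215, 0.003], [0.215, -0.977, -0.001], [0.003, 0.002, -1.0]]
ft_force: [-1.6, 3.3, 24.0]
grip_width: 0.0298
```

View pics/w12.png

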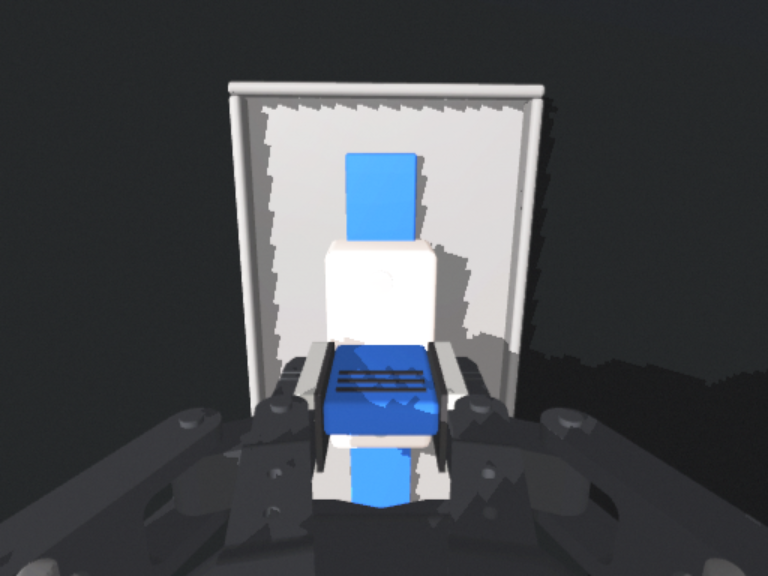

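```bash
python3 -m crank '{"slide":[[0,0,-0.0006],[0,0,-0.0012],[0,0,-0.0016],[0,0,-0.0016],[0,0,-0.0016],[0,0,-0.0016],[0,0,-0.0016],[0,0,-0.0016]],"roll":[0,0,0,0,0,0,0,0],"grip":[0.02,0.02,0.02,0.02,0.02,0.02,0.02,0.02]}' 20;python3 -m crank '{"slide":[[0,0,0],[0,0,0],[0,0,0],[0,0,0],[0,0,0],[0,0,0],[0,0,0],[0,0,0]],"roll":[0,0,0,0,0,0,0,0],"grip":[0.03,0.033,0.036,0.04,0.045,0.05,0.055,0.06]}'
```

```text
time_s: 25.85
position: [0.5204, -0.1206, 0.0321]
tool_rot: [[0.977, 0.215, 0.002], [0.215, -0.977, -0.001], [0.002, 0.001, -1.0]]
ft_force: [4.0, 0.7, 7.8]
grip_width: 0.0294
time_s: 26.65
position: [0.5196, -0.1204, 0.0315]
tool_rot: [[0.977, 0.215, -0.0], [0.215, -0.977, 0.0], [-0.0, -0.0, -1.0]]
ft_force: [-1.2, -0.4, -0.2]
grip_width: 0.0598
```

```bash
python3 -m crank '{"slide":[[0,0,-0.002],[0,0,-0.008],[0,0,-0.018],[0,0,-0.030],[0,0,-0.045],[0,0,-0.060],[0,0,-0.075],[0,0,-0.085]],"roll":[0,0,0,0,0,0,0,0],"grip":[0.06,0.06,0.06,0.06,0.06,0.06,0.06,0.06]}'
python3 - <<'E'
from h import *
p=get_image("wrist");im=cv2.resize(p["frame"][:,:,::-1],None,fx=1.5,fy=1.5)
Tp=[.5082,-.1233,.218]
q=(proj(p,pose(box(.2,.1,.014,.014)[[0,2,6,4]],*Tp))*1.5+.75).astype(int);cv2.polylines(im,[q],True,(0,255,255),1)
for z,L,W in((.028,.072,.036),(.067,.01,.03)):
    q=(proj(p,pose(box(L,W,z,z)[[0,2,6,4]],.5204,-.1206,.218))*1.5+.75).astype(int);cv2.polylines(im,[q],True,(0,255,0),1)
q=(proj(p,pose(box(.1475,.024,.010,.010)[[0,2,6,4]]+[-.00825,0,0],.5204,-.1206,.218))*1.5+.75).astype(int);cv2.polylines(im,[q],True,(255,0,255),1)
cv2.imwrite("pics/w13.png",im)
E
```

```text
time_s: 27.45
position: [0.52, -0.1206, 0.1186]
tool_rot: [[0.977, 0.215, 0.002], [0.215, -0.977, -0.001], [0.002, 0.001, -1.0]]
ft_force: [0.2, 1.2, 0.5]
grip_width: 0.0599
```

View pics/w13.png

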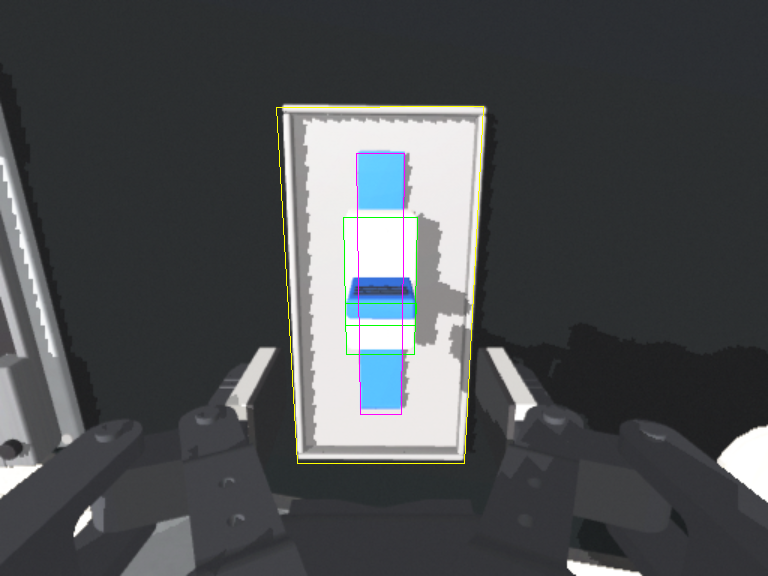

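```bash
python3 -m crank '{"slide":[[0,0,-0.01],[0,0,-0.03],[0,0,-0.05],[0,0,-0.07],[0,0,-0.085],[0,0,-0.095],[0,0,-0.1],[0,0,-0.1]],"roll":[0,0,0,0,0,0,0,0],"grip":[0.06,0.06,0.06,0.06,0.06,0.06,0.06,0.06]}'
python3 - <<'E'
from h import *
import pickle
ps,out=pickle.load(open("m.pkl","rb"))
p=get_image("top");w=get_image("wrist")
cv2.imwrite("pics/top9.png",p["frame"][:,:,::-1])
for t in ["beaker_50","tip_box_b","filter_pack","seal_jar","tape_roll"]:
    r=silhouettes(t,p)
    if r:
        ys,xs=np.nonzero(r[0]["pixels"]);y0,x0=np.nonzero(out[t,"top"]);print(t,(xs.mean()-x0.mean()).round(1),(ys.mean()-y0.mean()).round(1))
r=silhouettes("cartridge",w);print([(d["confidence"],d["box"]) for d in r[:1]])
E
```

```text
time_s: 28.3
position: [0.5196, -0.1205, 0.2166]
tool_rot: [[0.977, 0.215, 0.0], [0.215, -0.977, -0.0], [0.0, 0.0, -1.0]]
ft_force: [0.3, 0.5, -0.0]
grip_width: 0.06
beaker_50 -0.1 0.4
tip_box_b 0.3 -0.1
filter_pack -0.4 0.1
seal_jar -0.8 -0.6
tape_roll 0.6 0.1
[(0.71, [255.3, 165.8, 37.4, 127.2])]
```

View pics/top9.png

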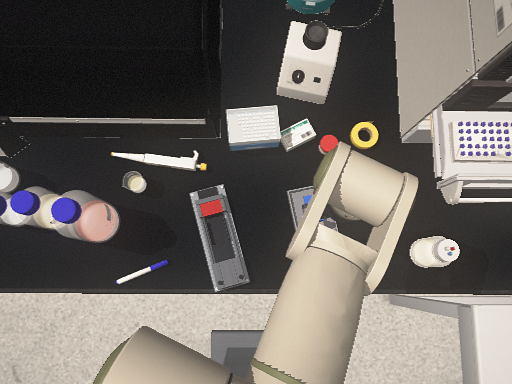

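The holder is empty and red-lipped at (210,208). The cartridge's blue toe shows in the tray at (307,200). The bystanders stand where they were, within a pixel.

```bash
python3 -c "
from rig import *
print(close_job())"
```

```text
the job is handed in; nothing more can be done
None
```

The cartridge is out of its holder and lying flat, right way up, in the grey tray. I handed the job in at about 28 s; the hand-in reports no verdict.

- **Grip:** I took the fin by its narrow edges, not the broad faces you recommended. The moves only shift the tool and turn it about its own axis, so the cartridge had to pivot between the pads to tilt.
- **Release:** I slid it back about 27 mm, felt the spring take up, and pushed to about 9.4 N. A gap between toe and lip was then visible.
- **Tilt and draw:** I raised the toe to about 10.5° with the push held. The readings between moves were 7 to 10 N, and the heel stayed low. I then drew it out 53 mm along its slope with no contact felt, and lifted.
- **Setting down:** I lowered it heel first and pressed it flat. The highest reading was about 24 N, under the 60 N limit.

**Last checks:**
- **Position in the tray:** the wrist picture agrees with the outline of a flat cartridge to within a few pixels. Its middle is about 12 to 15 mm along the tray from the centre, inside the 40 mm limit.
- **Bystanders:** all five are within 1 pixel of where they started in the top view.
- **Gripper:** it is well clear, and the force reading is near zero.

**Doubts:**
- During the tilt the push fell to about 7 N, below the 9 N you advised, but only after the toe was already rising past the lip.
- Forces were read only at the end of each move, so short peaks in between were not seen.
- Flatness was judged from the pictures and the contact force, not measured as an angle.

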